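# Slide the oil bottle home into the free bench stall

## Robot

A 6-joint arm with a two-finger parallel gripper is mounted at the origin on the work surface. World frame = base frame: x ahead of the robot, y to its left, z up, the work surface at z = 0. Lengths are in m, angles in rad, forces in N, time in s.
With the tool pointing down it reaches from about 0.35 to 0.975 m from the base axis. Payload 4.9 kg.
Tool frame: the origin (TCP) lies at the very end of the fingers, on their centre line; the grasp point (between the pads) lies 19 mm behind it; z points along the fingers, y is the line along which they close (so a half turn about z gives the same grasp; the last joint's range is limited). The gripper opens to 85 mm and grips with 20 to 120 N. Pads are 22 mm wide; open, the fingers measure 114 mm over their backs; the gripper's body (76 mm by 85 mm) begins 54 mm behind the grasp point. The pads swing forward as they close: fully open they stand 13 mm farther back than shut.
Start: joints at [1, 0.053, 1.613, -0, 1.476, -0.119], TCP at [0.273, 0.562, 0.231] pointing down, gripper open.
Joint ranges: [-3.01, 3.01], [-1.01, 2.22], [0.06, 2.58], [-1.02, 4.17], [0.09, 2.62], [-3.14, 3.14]. Speed limits (rad/s): [2.57, 2.57, 3.14, 3.14, 3.14, 3.14].

## Interface

Orientations are given as a rotation vector (axis times angle).
In Python, from station import ctrl, imaging gives the robot as it stands.
- The arm moves only by the tool play_rows, never from a script. Its argument "series" is a list of rows, each a list of 3 entries, a list of its own where there are three numbers: the opening, from 0 (shut) to 1 (fully open), then the shift along the tool's x, y, z each as a share of 0.05 m, from -1 to 1, then the turn, a rotation vector about the tool's x, y, z each as a share of 8 degrees, from -1 to 1. In form: [[grip, [dx, dy, dz], [ax, ay, az]], ...]. A call has 1 to 8 rows; each row shifts and turns the commanded pose from where the row before left it, along the tool's axes as they then stand; what a row does not reach is not made up. A row lasts 1/8 s, in which the tool goes at most 62.5 mm and 10.7 degrees, less where a joint would pass 70% of its speed; a pose out of reach is approached as far as the arm can. A call with a number of a shift or a turn outside -1 to 1 is refused whole. A call with a gripper value outside its range is refused whole. The fingers move at their own pace and stop on an object; "force" is the grip in N (left out, the last holds). Time passes only in rows, so rows that do not move let the fingers close. It gives the time, the measured TCP pose, the force, the opening and the grip force at its end, in the units of the state.
- ctrl.get_obs(): the state, without advancing time (a new reading comes with each control period).
- imaging.get_image(name): name is "side" or "top"; returns a dict with "color" (384x512x3 uint8, blue, green, red), "fx", "fy", "cx", "cy" (pixels), "D" ([k1, k2, p1, p2, k3] as OpenCV has them; the pictures are not rectified), "extrinsics" (4x4, takes a point from world to camera coordinates). Camera axes: x right, y down, z forward; pixel columns grow to the right and rows downward; lengths in m; the calibration is good to about 2 mm. A picture is of the moment at which its call begins. There is no depth.
- ctrl.finish_job(): hands the job in; it is judged then, once.
The state is a dict: "t": time; "q": joint angles; "dq": joint speeds; "effort": joint torques, N m; "tool_pos": TCP position; "tool_rot": TCP orientation; "contact_force": force on the tool from outside, world axes, zero at the start; "wrist_torque": the same for the moment, N m; "opening": finger opening in m; "grip_force": force on a finger pad.
Only numpy, scipy, OpenCV 4.12 (cv2) and the standard library are available. Lean on these libraries where they do the work, as an engineer would, in place of code of your own. Each camera call takes 0.05 s, during which the arm holds its last target. There are 200 camera calls.

## Task

Put the tall amber oil bottle away: without picking it up, push it low on its body with the fingers so that it slides over the bench, staying upright, into the empty wooden stall (the other stall holds a jar) until it stands against the stall's back board. Do not touch the upper part of the bottle, leave the jar, the bur block and the hammer where they are, and draw the hand away when done.

Things in the scene. Friction and masses are not known exactly. Their poses are not given: they have to be found in the camera images.
- bottle: Tall round bottle of amber glass, standing loose on the bench; 50 mm diameter, straight-sided up to 125 mm, then a narrow neck and a black cap, 192 mm high in all, about 0.37 kg. Origin at the centre of its underside; z up along its axis. It slides when pushed low (safe up to 33 mm above the bench) and tips when pushed higher. Only its lowest 60 mm may be touched.
- bottle_top: The same bottle's upper part, everything from 60 mm above the bench (paper label, shoulder, neck, cap), rigid with the bottle. Origin on the bottle's axis, 60 mm above its underside. Not to be touched.
- bay: The EMPTY wooden stall, fixed, a low U open to its own -x (towards the robot); no floor. Origin on the bench where the axis of the bottle stands when parked centrally against the back board; +x points in. Back board: inner face x = 25 mm, 10 thick, 88 wide, 32 high. Side rails: inner faces y = -34 and 34 mm, 10 thick, 22 high, x = -5 to 25 mm.
- bay_taken: An identical wooden stall, fixed, with the jar parked in it. Same origin and axes.
- jar: Squat jar, 50 mm diameter, 75 mm high, steel lid, loose, parked in the other stall. Origin at the centre of its underside. To be left alone.
- bur_block: Wooden block 70 x 120 x 30 mm with rows of steel burs standing up to 68 mm above the bench, loose, to the left of the work. Origin at the centre of its underside; x along the 70 mm side. To be left alone.
- hammer: Small hammer lying loose on the bench to the right of the work, 260 mm long, 26 mm high, head 70 mm across, handle towards its own -x; origin midway along it, on the bench. To be left alone.
Mind the look-alikes: they are no part of the job. There is more than one size of the bottle; the job needs the larger.

How it is judged:
At the end, for the whole second after the job is handed in: The bottle stands upright (within 0.05 rad) and at rest on the bench between the rails of the empty stall, its side within 6 mm of the stall's back board (x of bottle in the frame of bay between -0.006 and 0.004 m and y of bottle in the frame of bay between -0.013 and 0.013 m and angle between bottle's own z axis and vertical below 0.05 rad and height (world z) of bottle below 0.004 m and linear speed of bottle below 0.01 m/s); the robot touches nothing.
It fails at once if the bottle is tipped by more than 0.2 rad (angle between bottle's own z axis and vertical above 0.2 rad).
It fails at once if the bottle is lifted (its underside's centre rises more than 8 mm) (height (world z) of bottle above 0.008 m).
It fails at once if the robot touches the bottle above its lowest 60 mm (more than 1 N) (contact force between any of the fingers, the arm and bottle_top above 1 N).
It fails at once if the jar is moved by more than 15 mm (distance of jar from where it was at the start of the episode above 0.015 m).
It fails at once if the bur block or the hammer is moved by more than 20 mm (distance of any of bur_block, hammer from where it was at the start of the episode above 0.02 m).
It also fails if it takes over 51 s, if anything falls off the work surface, if the arm or the gripper's body presses on something with over 40 N, if the wrist force passes 120 N, or if a joint passes its speed limit or range.

## Working session

There is one attempt and no reset: what is moved stays moved. The work goes in short steps, Python scripts to look and compute and a tool call to move; the robot and the scene stay as the last step left them, time stands still between calls to the robot, and variables do not carry over. Pictures are saved under pics/ and viewed, at most 11 in all, crops included, and the job is handed in when it is done.

Besides the shell and the picture viewer there is one more tool, called after "Call:" as name(argument=value, ...), one argument or row to a line, values as JSON. play_rows: Moves the arm, as the interface text tells. Shift numbers are shares of 0.05 m and turn numbers shares of 8 degrees, none past 1 either way. Its arguments: {"type":"object","properties":{"series":{"type":"array"},"force":{"type":"number"}},"required":["series"]}

```bash
mkdir -p pics; cat > h.py <<'E'
import numpy as np,cv2
from station import ctrl,imaging
def grab(n,f):
    d=imaging.get_image(n); cv2.imwrite('pics/'+f,d['color']); return d
def ray(d,u,v):
    K=np.array([[d['fx'],0,d['cx']],[0,d['fy'],d['cy']],[0,0,1.]])
    p=cv2.undistortPoints(np.array([[[u,v]]],float),K,np.array(d['D'],float))[0,0]
    T=np.array(d['extrinsics']);R=T[:3,:3];return -R.T@T[:3,3],R.T@np.array([p[0],p[1],1])
def onz(d,u,v,z=0):
    o,r=ray(d,u,v);return (o+r*(z-o[2])/r[2])
def proj(d,P):
    K=np.array([[d['fx'],0,d['cx']],[0,d['fy'],d['cy']],[0,0,1.]]);T=np.array(d['extrinsics'])
    return cv2.projectPoints(np.array(P,float).reshape(-1,3),cv2.Rodrigues(T[:3,:3])[0],T[:3,3],K,np.array(d['D'],float))[0][:,0]
E
python3 - <<'E'
from h import *
import pickle
a=grab('top','t0.png');b=grab('side','s0.png');pickle.dump((a,b),open('v.pkl','wb'))
np.set_printoptions(precision=3,suppress=True)
for d in(a,b):print(ray(d,256,192))
print({k:np.round(v,3) for k,v in ctrl.get_obs().items()})
E
```

```text
(array([0.474, 0.016, 1.001]), array([ 0.055, -0.014, -0.999]))
(array([0.504, 0.733, 1.01 ]), array([ 0.042, -0.625, -0.779]))
{'t': np.float64(0.1), 'q': array([ 1.   ,  0.053,  1.614, -0.   ,  1.476, -0.119]), 'dq': array([-0.   , -0.   , -0.004,  0.002,  0.   ,  0.   ]), 'effort': array([  0.001, -39.49 , -37.136,  -0.   ,   0.004,  -0.   ]), 'tool_pos': array([0.273, 0.562, 0.23 ]), 'tool_rot': array([-0.704, -3.061,  0.003]), 'contact_force': array([ 0.508, -0.363,  0.919]), 'wrist_torque': array([ 0.01 ,  0.001, -0.014]), 'grip_force': np.float64(0.0), 'opening': np.float64(0.086)}
```

View pics/t0.png

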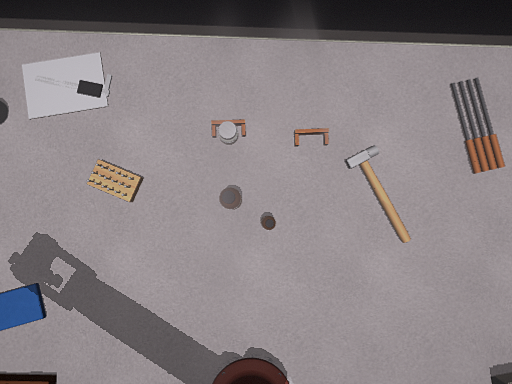

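View pics/s0.png

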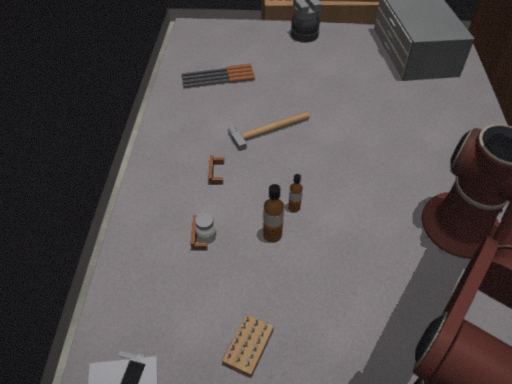

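Top view: bottles at (231,197) and (268,221), stalls at (228,129), which holds the jar, and (311,136), which is empty. In the side view the bottles are at (273,215), clearly the bigger, and (295,195), the small one. The target is therefore the bottle at top (231,197) / side (273,215), and I'll confirm this in an enlarged crop.

```bash
python3 - <<'E'
from h import *
import pickle
a,b=pickle.load(open('v.pkl','rb'))
A=cv2.resize(a['color'][110:240,200:340],None,fx=2.8,fy=2.8,interpolation=2);B=cv2.resize(b['color'][145:260,185:320],None,fx=2.9,fy=2.9,interpolation=2)
C=np.zeros((max(len(A),len(B)),A.shape[1]+B.shape[1],3),np.uint8);C[:len(A),:A.shape[1]]=A;C[:len(B),A.shape[1]:]=B
cv2.imwrite('pics/c0.png',C)
np.set_printoptions(precision=4,suppress=True)
# side view: amber body mask (dark, reddish)
hs=cv2.cvtColor(b['color'],cv2.COLOR_BGR2HSV)
m=((hs[...,2]<110)&(hs[...,1]>110)).astype(np.uint8)
n,l,s,c=cv2.connectedComponentsWithStats(m)
for i in range(1,n):
    if s[i,4]>40 and 180<c[i,0]<330 and 140<c[i,1]<260:print('side',s[i],c[i])
ht=cv2.cvtColor(a['color'],cv2.COLOR_BGR2HSV)
m=(((ht[...,0]<15)&(ht[...,1]>110))).astype(np.uint8)
n,l,s,c=cv2.connectedComponentsWithStats(m)
for i in range(1,n):
    if s[i,4]>20 and 180<c[i,0]<350 and 100<c[i,1]<260:
        pts=np.argwhere(l==i)[:,::-1];r=cv2.minAreaRect(pts.astype(np.float32));print('top',s[i],c[i],r,[onz(a,*p,.032)[:2] for p in cv2.boxPoints(r)])
m=(ht[...,2]<100).astype(np.uint8)
n,l,s,c=cv2.connectedComponentsWithStats(m)
for i in range(1,n):
    if s[i,4]>40 and 180<c[i,0]<350 and 100<c[i,1]<260: print('dark',s[i],c[i],onz(a,*c[i],.125),onz(a,*c[i],.19))
E
```

```text
side [209 177  13   7  52] [214.5577 180.8846]
side [291 183  11  11  95] [295.8526 188.3368]
side [265 199  18  17 249] [273.4056 207.0924]
side [289 200  11  12  98] [293.7857 205.6224]
side [264 224  18  18 235] [272.0766 233.0511]
side [192 239  14  10  51] [197.451  246.1176]
top [229 120  16   3  39] [237.8205 120.8718] ((236.5, 121.0), (2.0, 15.0), 90.0) [array([0.7124, 0.0774]), array([0.7137, 0.0385]), array([0.7084, 0.0383]), array([0.7071, 0.0772])]
top [242 124   3  11  33] [243. 129.] ((243.0, 129.0), (10.0, 2.0), 90.0) [array([0.7029, 0.0433]), array([0.7031, 0.0381]), array([0.6768, 0.0373]), array([0.6766, 0.0425])]
top [295 129  29   4 102] [308.4118 130.3824] ((309.0, 130.5), (3.0, 28.0), 90.0) [array([ 0.6943, -0.0947]), array([ 0.6966, -0.1676]), array([ 0.6887, -0.1677]), array([ 0.6864, -0.0948])]
top [295 134   4  11  41] [296.4634 139.1463] ((296.5, 139.0), (10.0, 3.0), 90.0) [array([ 0.6811, -0.095 ]), array([ 0.6813, -0.1027]), array([ 0.6551, -0.1033]), array([ 0.6548, -0.0955])]
dark [294 131  34  15  99] [310.202  135.3232] [ 0.6593 -0.1201  0.125 ] [ 0.6455 -0.11    0.19  ]
dark [230 188  11  19  43] [236.7209 195.3488] [0.5132 0.0475 0.125 ] [0.5103 0.0451 0.19  ]
dark [227 190   9  14  80] [230.7125 196.725 ] [0.5096 0.0612 0.125 ] [0.507  0.0578 0.19  ]
dark [261 212  14  18 170] [267.8588 221.7059] [ 0.4548 -0.0261  0.125 ] [ 0.4562 -0.023   0.19  ]
```

View pics/c0.png

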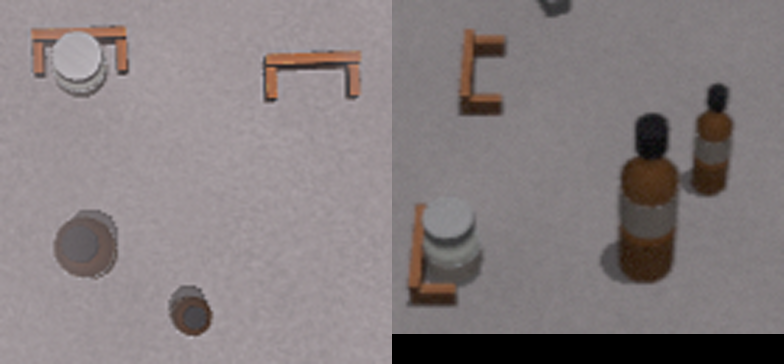

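The crop confirms it: the large bottle is at top (230,198) with its cap at (227,197), and the small one is at (268,221). The empty stall is at top (295–328, 128–146).

```bash
python3 - <<'E'
from h import *
import pickle
a,b=pickle.load(open('v.pkl','rb'))
np.set_printoptions(precision=4,suppress=True)
c=a['color'].astype(int); m=((c[...,2]-c[...,0])>25).astype(np.uint8)
m[:, :290]=0;m[:,335:]=0;m[:120]=0;m[155:]=0
pts=np.argwhere(m)[:,::-1].astype(float)
W=np.array([onz(a,*p,.030)[:2] for p in pts])
r=cv2.minAreaRect(W.astype(np.float32));print(len(W),r,cv2.boxPoints(r))
# large bottle: side view body, bottom & axis
s=b['color'].astype(int); ms=((s[...,2]-s[...,0])>25)
ms[:, :255]=0;ms[:,286:]=0;ms[:180]=0;ms[250:]=0
p=np.argwhere(ms)[:,::-1];print('side amber',p.min(0),p.max(0))
for u,v in((272.5,p[:,1].max()),):print('front foot',onz(b,u,v))
# two views: cap top centre triangulate, shoulders
print('cap top', onz(a,227.5,196.8,.192), onz(b,274.5,187.5,.192))
print('shoulder',onz(a,230.4,197.9,.125))
for P in([.51,.06],[.505,.06],[.505,.055]):print(P,proj(a,[[*P,0],[*P,.125],[*P,.192]]).round(1).tolist(),proj(b,[[*P,0],[P[0],P[1]+.022,0],[*P,.125],[*P,.192]]).round(1).tolist())
E
```

```text
217 ((0.6779483556747437, -0.1383455991744995), (0.0403042696416378, 0.0880286768078804), 3.7572872638702393) [[ 0.655  -0.0957]
 [ 0.6607 -0.1836]
 [ 0.7009 -0.1809]
 [ 0.6952 -0.0931]]
side amber [264 200] [283 241]
front foot [0.5063 0.0816 0.    ]
cap top [0.5066 0.0646 0.192 ] [0.5076 0.0604 0.192 ]
shoulder [0.5069 0.0618 0.125 ]
[0.51, 0.06] [[233.6, 198.6], [231.2, 196.6], [229.7, 195.3]] [[271.4, 234.0], [271.1, 241.1], [272.7, 205.0], [273.5, 187.3]]
[0.505, 0.06] [[233.5, 200.5], [231.2, 198.8], [229.6, 197.6]] [[273.4, 234.1], [273.0, 241.2], [274.8, 205.1], [275.6, 187.4]]
[0.505, 0.055] [[235.4, 200.5], [233.3, 198.8], [232.0, 197.7]] [[273.4, 232.5], [273.1, 239.5], [274.9, 203.5], [275.7, 185.7]]
```

```bash
cat >> h.py <<'E'
from scipy.spatial.transform import Rotation as Ro
def target(phi,th):
    p,t=np.radians([phi,th]);h=np.array([np.cos(p),np.sin(p),0]);z=h*np.sin(t)-np.array([0,0,np.cos(t)])
    y=np.array([-h[1],h[0],0]);x=np.cross(y,z);return Ro.from_matrix(np.array([x,y,z]).T)
def plan(pos,phi,th,n,p0=None,R0=None):
    o=ctrl.get_obs();p0=o['tool_pos'] if p0 is None else p0;R=Ro.from_rotvec(o['tool_rot']) if R0 is None else R0
    T=target(phi,th);w=(R.inv()*T).as_rotvec();d=(np.array(pos)-p0)/n
    rows=[]
    for i in range(n):
        rows.append((np.round(R.inv().apply(d)/.05,3).tolist(),np.round(np.degrees(w)/n/8,3).tolist()));R=R*Ro.from_rotvec(w/n)
    for r in rows:print(r)
E
python3 - <<'E'
from h import *
plan([.44,.20,.20],-70,45,8)
E
```

```text
([-0.771, -0.631, 0.077], [0.269, -0.667, 0.653])
([-0.814, -0.554, 0.173], [0.269, -0.667, 0.653])
([-0.84, -0.47, 0.269], [0.269, -0.667, 0.653])
([-0.85, -0.381, 0.364], [0.269, -0.667, 0.653])
([-0.842, -0.288, 0.455], [0.269, -0.667, 0.653])
([-0.817, -0.194, 0.542], [0.269, -0.667, 0.653])
([-0.777, -0.099, 0.622], [0.269, -0.667, 0.653])
([-0.72, -0.006, 0.693], [0.269, -0.667, 0.653])
```

Call:
play_rows(
  series=[
    [0.4,[-0.77,-0.63,0.08],[0.27,-0.67,0.65]],
    [0.4,[-0.81,-0.55,0.17],[0.27,-0.67,0.65]],
    [0.4,[-0.84,-0.47,0.27],[0.27,-0.67,0.65]],
    [0.4,[-0.85,-0.38,0.36],[0.27,-0.67,0.65]],
    [0.4,[-0.84,-0.29,0.45],[0.27,-0.67,0.65]],
    [0.4,[-0.82,-0.19,0.54],[0.27,-0.67,0.65]],
    [0.4,[-0.78,-0.1,0.62],[0.27,-0.67,0.65]],
    [0.4,[-0.72,0,0.69],[0.27,-0.67,0.65]],
  ],
)

```text
t: 1.1
tool_pos: [0.4412, 0.1999, 0.2017]
tool_rot: [1.394, 1.991, -0.58]
contact_force: [0.4, 0.6, -0.1]
opening: 0.0341
grip_force: 0.0
```

```bash
python3 - <<'E'
from h import *
o=ctrl.get_obs();print(o['tool_pos'],o['q'],o['opening'],o['t']);R=Ro.from_rotvec(o['tool_rot']).as_matrix();print(R.round(2))
plan([.473,.145,.014],-70,45,8)
E
```

```text
[0.44124641 0.19994633 0.20171409] [ 0.66477981 -0.05975204  1.9192554  -0.74279697  1.58090192  0.424676  ] 0.03407948400632836 1.1
[[-0.24  0.94  0.24]
 [ 0.66  0.34 -0.67]
 [-0.71  0.   -0.7 ]]
([0.224, 0.027, 0.441], [0.001, 0.005, -0.0])
([0.224, 0.027, 0.441], [0.001, 0.005, -0.0])
([0.223, 0.027, 0.441], [0.001, 0.005, -0.0])
([0.223, 0.027, 0.442], [0.001, 0.005, -0.0])
([0.223, 0.027, 0.442], [0.001, 0.005, -0.0])
([0.222, 0.027, 0.442], [0.001, 0.005, -0.0])
([0.222, 0.027, 0.442], [0.001, 0.005, -0.0])
([0.222, 0.028, 0.442], [0.001, 0.005, -0.0])
```

Call:
play_rows(
  series=[
    [0.4,[0.22,0.04,0.44],[0,0,0]],
    [0.4,[0.22,0.04,0.44],[0,0,0]],
    [0.4,[0.22,0.04,0.44],[0,0,0]],
    [0.4,[0.22,0.04,0.44],[0,0,0]],
    [0.4,[0.22,0.04,0.44],[0,0,0]],
    [0.4,[0.22,0.03,0.44],[0,0,0]],
    [0.4,[0.22,0.03,0.44],[0,0,0]],
    [0.4,[0.22,0.03,0.44],[0,0,0]],
  ],
)

```text
t: 2.1
tool_pos: [0.4761, 0.1472, 0.0144]
tool_rot: [1.393, 1.996, -0.579]
contact_force: [-1.1, 0.2, -0.6]
opening: 0.034
grip_force: 0.0
```

```bash
python3 - <<'E'
from h import *
o=ctrl.get_obs();print(o['tool_pos'],o['q'],o['contact_force'],o['t']);R=Ro.from_rotvec(o['tool_rot']).as_matrix();print(R.round(2))
a=grab('top','t1.png');b=grab('side','s1.png')
cv2.imwrite('pics/c1.png',np.hstack([cv2.resize(a['color'][90:260,150:350],None,fx=2,fy=2,interpolation=2),cv2.resize(b['color'][120:290,190:390],None,fx=2,fy=2,interpolation=2)]))
E
```

```text
[0.47610798 0.1472039  0.01443444] [ 0.54363288  0.21574303  1.9995313  -0.82326851  1.24943517  0.59647481] [-1.05693202  0.18322803 -0.59042811] 2.1
[[-0.24  0.94  0.24]
 [ 0.66  0.34 -0.67]
 [-0.71 -0.   -0.71]]
```

View pics/c1.png

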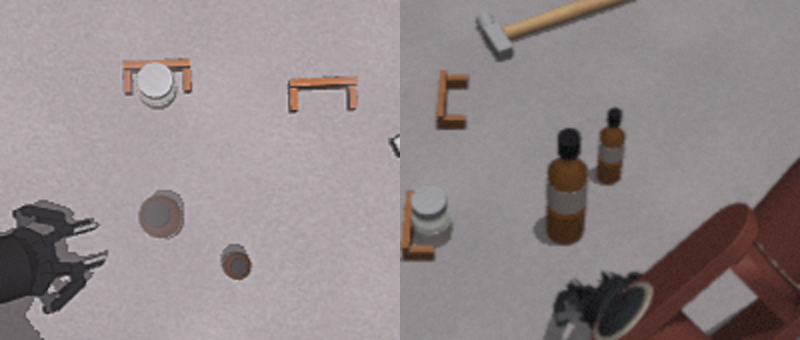

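Both fingers face the bottle: tips at crop (101,240), bottle foot at about (165,220). Starting the push along heading -70°.

Call:
play_rows(
  series=[
    [0.4,[-0.2,0,0.2],[0,0,0]],
    [0.4,[-0.2,0,0.2],[0,0,0]],
    [0.4,[-0.2,0,0.2],[0,0,0]],
    [0.4,[-0.1,0,0.1],[0,0,0]],
    [0.4,[-0.1,0,0.1],[0,0,0]],
    [0.4,[-0.1,0,0.1],[0,0,0]],
    [0.4,[-0.1,0,0.1],[0,0,0]],
    [0.4,[-0.1,0,0.1],[0,0,0]],
  ],
)

```text
t: 3.2
tool_pos: [0.5033, 0.0746, 0.0157]
tool_rot: [1.393, 1.996, -0.577]
contact_force: [-0.9, 2.6, -0.4]
opening: 0.034
grip_force: 1.7
```

```bash
python3 - <<'E'
from h import *
o=ctrl.get_obs();print(o['tool_pos'],o['q'],o['contact_force'],o['t'])
a=grab('top','t2.png');b=grab('side','s2.png')
cv2.imwrite('pics/c2.png',np.hstack([cv2.resize(a['color'][90:260,150:350],None,fx=2,fy=2,interpolation=2),cv2.resize(b['color'][120:290,190:390],None,fx=2,fy=2,interpolation=2)]))
E
```

```text
[0.50333499 0.07460515 0.01566733] [ 0.39262042  0.17324815  2.04706625 -0.88534528  1.15406803  0.51615657] [-0.89734477  2.57813466 -0.35378551] 3.2
```

View pics/c2.png

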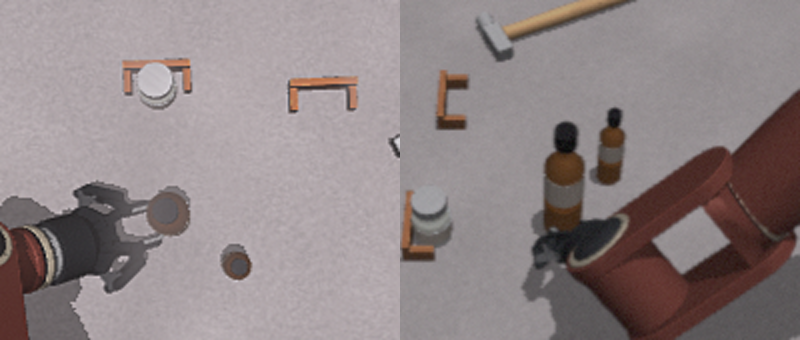

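The bottle is cradled between the tips (crop 168,212), upright, at about 3 N. Continuing.

Call:
play_rows(
  series=[
    [0.4,[-0.14,0,0.14],[0,0,0]],
    [0.4,[-0.14,0,0.14],[0,0,0]],
    [0.4,[-0.14,0,0.14],[0,0,0]],
    [0.4,[-0.14,0,0.14],[0,0,0]],
    [0.4,[-0.14,0,0.14],[0,0,0]],
    [0.4,[-0.14,0,0.14],[0,0,0]],
    [0.4,[-0.14,0,0.14],[0,0,0]],
    [0.4,[-0.14,0,0.14],[0,0,0]],
  ],
)

```text
t: 4.3
tool_pos: [0.5306, -0.0005, 0.0159]
tool_rot: [1.393, 1.995, -0.579]
contact_force: [-0.6, 2.6, -0.6]
opening: 0.0345
grip_force: 1.3
```

```bash
python3 - <<'E'
from h import *
o=ctrl.get_obs();print(o['tool_pos'],o['q'],o['contact_force'],o['t'])
E
```

```text
[ 5.30556982e-01 -4.98417041e-04  1.58552129e-02] [ 0.23210673  0.15521856  2.06795189 -0.94482734  1.05223963  0.43159692] [-0.58624157  2.64228593 -0.61682179] 4.3
```

```bash
python3 - <<'E'
from h import *
plan([.564,-.102,.015],-65,45,10)
E
```

```text
([-0.149, -0.007, 0.153], [-0.043, 0.002, -0.043])
([-0.149, -0.009, 0.153], [-0.043, 0.002, -0.043])
([-0.149, -0.011, 0.152], [-0.043, 0.002, -0.043])
([-0.149, -0.013, 0.152], [-0.043, 0.002, -0.043])
([-0.149, -0.014, 0.152], [-0.043, 0.002, -0.043])
([-0.149, -0.016, 0.152], [-0.043, 0.002, -0.043])
([-0.149, -0.018, 0.152], [-0.043, 0.002, -0.043])
([-0.149, -0.02, 0.152], [-0.043, 0.002, -0.043])
([-0.149, -0.022, 0.152], [-0.043, 0.002, -0.043])
([-0.149, -0.023, 0.151], [-0.043, 0.002, -0.043])
```

Call:
play_rows(
  series=[
    [0.4,[-0.15,-0.01,0.15],[-0.05,0,-0.05]],
    [0.4,[-0.15,-0.01,0.15],[-0.05,0,-0.05]],
    [0.4,[-0.15,-0.01,0.15],[-0.05,0,-0.05]],
    [0.4,[-0.15,-0.01,0.15],[-0.05,0,-0.05]],
    [0.4,[-0.15,-0.01,0.15],[-0.05,0,-0.05]],
    [0.4,[-0.15,-0.02,0.15],[-0.05,0,-0.05]],
    [0.4,[-0.15,-0.02,0.15],[-0.05,0,-0.05]],
    [0.4,[-0.15,-0.02,0.15],[-0.05,0,-0.05]],
  ],
)

```text
t: 5.3
tool_pos: [0.5575, -0.0811, 0.0165]
tool_rot: [1.307, 2.041, -0.543]
contact_force: [-0.3, 2.6, -0.6]
opening: 0.0343
grip_force: 1.3
```

Call:
play_rows(
  series=[
    [0.4,[-0.15,-0.02,0.15],[-0.05,0,-0.05]],
    [0.4,[-0.1,-0.02,0.1],[0,0,0]],
    [0.4,[0,0,0],[0,0,0]],
  ],
)

```text
t: 5.68
tool_pos: [0.5635, -0.0971, 0.0188]
tool_rot: [1.302, 2.05, -0.538]
contact_force: [-0.5, 1.3, -1.4]
opening: 0.0337
grip_force: 0.9
```

```bash
python3 - <<'E'
from h import *
o=ctrl.get_obs();print(o['tool_pos'],o['q'],o['contact_force'],o['t']);print(Ro.from_rotvec(o['tool_rot']).as_matrix().round(2))
a=grab('top','t3.png');b=grab('side','s3.png')
cv2.imwrite('pics/c3.png',np.hstack([cv2.resize(a['color'][90:260,200:400],None,fx=2,fy=2,interpolation=2),cv2.resize(b['color'][120:290,190:390],None,fx=2,fy=2,interpolation=2)]))
E
```

```text
[ 0.56350332 -0.09710951  0.01884618] [ 0.0147986   0.12284027  2.09512899 -1.02376486  0.85188759  0.2576586 ] [-0.45321743  1.2816904  -1.42573017] 5.675
[[-0.3   0.91  0.3 ]
 [ 0.64  0.42 -0.64]
 [-0.7  -0.   -0.71]]
```

View pics/c3.png

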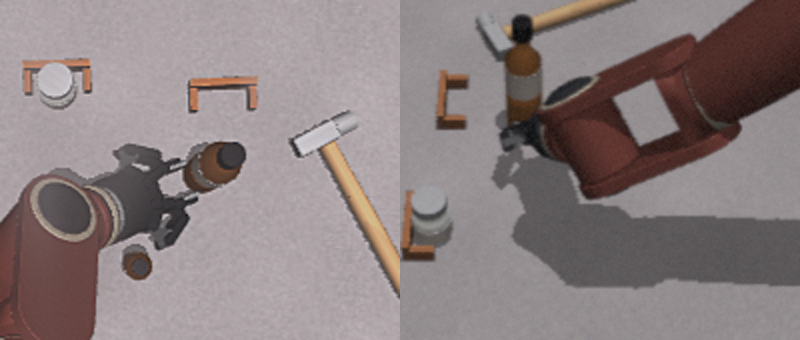

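The bottle stands upright at the end of push 1: crop body (205,172), cap up and right by parallax only. Joint 4 is at its limit, so I'll back off and then rise.

Call:
play_rows(
  series=[
    [0.4,[0.2,0,-0.2],[0,0,0]],
    [0.4,[0.23,0,-0.23],[0,0,0]],
    [0.4,[0.23,0,-0.23],[0,0,0]],
    [0.4,[0.23,0,-0.23],[0,0,0]],
    [0.4,[0.23,0,-0.23],[0,0,0]],
    [0.4,[-0.7,0,-0.7],[0,0,0]],
    [0.4,[-0.7,0,-0.7],[0,0,0]],
    [0.4,[-0.7,0,-0.7],[0,0,0]],
  ],
)

```text
t: 6.78
tool_pos: [0.5293, -0.0244, 0.1685]
tool_rot: [1.3, 2.052, -0.537]
contact_force: [0.6, -0.3, 0.5]
opening: 0.0339
grip_force: 0.0
```

```bash
python3 - <<'E'
from h import *
o=ctrl.get_obs();print(o['tool_pos'],o['q'][3])
plan([.46,-.128,.24],0,45,12)
b=grab('side','s4.png');a=grab('top','t4.png')
s=b['color'].astype(int); ms=((s[...,2]-s[...,0])>25);ms[:, :235]=0;ms[:,270:]=0;ms[:125]=0;ms[190:]=0
n,l,st,c=cv2.connectedComponentsWithStats(ms.astype(np.uint8));print(st[1:],c[1:])
t=a['color'].astype(int); mt=((t[...,2]-t[...,0])>15);mt[:,288:]&=True;mt[:155]=0;mt[:,:285]=0;mt[:,325:]=0;mt[190:]=0
p=np.argwhere(mt)[:,::-1];print(p.min(0),p.max(0),p.mean(0))
cv2.imwrite('pics/c4.png',np.hstack([cv2.resize(a['color'][90:260,200:400],None,fx=2,fy=2,interpolation=2),cv2.resize(b['color'][120:290,190:390],None,fx=2,fy=2,interpolation=2)]))
E
```

```text
[ 0.52931267 -0.02439357  0.16851132] -0.8388109744367698
([-0.16, -0.178, -0.009], [-0.477, -0.003, -0.477])
([-0.147, -0.188, -0.021], [-0.477, -0.003, -0.477])
([-0.135, -0.195, -0.034], [-0.477, -0.003, -0.477])
([-0.121, -0.201, -0.047], [-0.477, -0.003, -0.477])
([-0.108, -0.205, -0.061], [-0.477, -0.003, -0.477])
([-0.094, -0.207, -0.074], [-0.477, -0.003, -0.477])
([-0.08, -0.208, -0.088], [-0.477, -0.003, -0.477])
([-0.067, -0.206, -0.102], [-0.477, -0.003, -0.477])
([-0.053, -0.203, -0.115], [-0.477, -0.003, -0.477])
([-0.04, -0.198, -0.129], [-0.477, -0.003, -0.477])
([-0.027, -0.191, -0.142], [-0.477, -0.003, -0.477])
([-0.014, -0.183, -0.154], [-0.477, -0.003, -0.477])
[[254 125  16  10 108]
 [241 132   6   7  31]
 [243 144  18  16 226]
 [244 169  16  19 152]] [[262.28703704 129.27777778]
 [244.         134.74193548]
 [251.52212389 151.61061947]
 [249.98684211 179.71710526]]
[292 162] [318 186] [302.96129032 175.25483871]
```

View pics/c4.png

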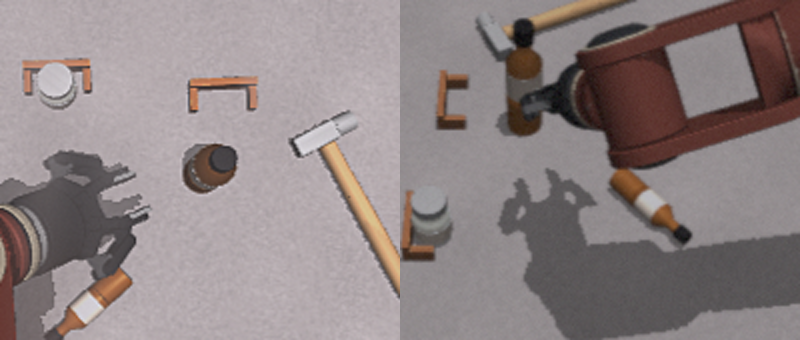

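The small look-alike bottle was tipped over by the hand's back (crop 90,300); it now lies clear of the route. The large bottle still stands at crop (207,172). I'll swing round behind it, staying clear of both.

Call:
play_rows(
  series=[
    [0.4,[-0.7,0,-0.7],[0,0,0]],
    [0.4,[-0.2,-0.2,0],[-0.48,0,-0.48]],
    [0.4,[-0.15,-0.2,0],[-0.48,0,-0.48]],
    [0.4,[-0.13,-0.2,0],[-0.48,0,-0.48]],
    [0.4,[-0.1,-0.2,0],[-0.48,0,-0.48]],
    [0.4,[-0.1,-0.2,0],[-0.48,0,-0.48]],
    [0.4,[-0.05,-0.2,-0.05],[-0.48,0,-0.48]],
    [0.4,[-0.05,-0.2,-0.05],[-0.48,0,-0.48]],
  ],
)

```text
t: 7.88
tool_pos: [0.4914, -0.0899, 0.2467]
tool_rot: [0.546, 2.309, -0.223]
contact_force: [-0.4, -0.4, -0.8]
opening: 0.0342
grip_force: 0.0
```

```bash
python3 - <<'E'
from h import *
np.set_printoptions(precision=4,suppress=True)
o=ctrl.get_obs();print(o['tool_pos'],o['q'])
plan([.46,-.13,.24],0,45,6)
b=grab('side','s5.png')
f=onz(b,251.5,187);print('foot',f,'centre ~',f-[0,.022,0])
for P in([.575,-.12],[.58,-.125],[.57,-.12]):print(P,proj(b,[[P[0],P[1]+.022,0],[*P,.125]]).round(1).tolist())
a=cv2.imread('pics/t4.png')
print('shoulder',onz(imaging.get_image('top'),305,174,.11))
E
```

```text
[ 0.4914 -0.0899  0.2467] [-0.2446 -0.7937  2.3579 -0.2093  0.82   -1.2692]
([0.04, -0.166, -0.008], [-0.389, -0.006, -0.393])
([0.049, -0.163, -0.017], [-0.389, -0.006, -0.393])
([0.057, -0.159, -0.026], [-0.389, -0.006, -0.393])
([0.066, -0.154, -0.034], [-0.389, -0.006, -0.393])
([0.074, -0.148, -0.043], [-0.389, -0.006, -0.393])
([0.082, -0.141, -0.051], [-0.389, -0.006, -0.393])
foot [ 0.5732 -0.0951  0.    ] centre ~ [ 0.5732 -0.1171  0.    ]
[0.575, -0.12] [[251.0, 186.2], [251.0, 149.8]]
[0.58, -0.125] [[249.3, 184.7], [249.3, 148.3]]
[0.57, -0.12] [[252.7, 186.3], [252.9, 149.9]]
shoulder [ 0.5693 -0.1117  0.11  ]
```

```bash
python3 - <<'E'
from h import *
p=[.487,-.111,.16];plan(p,-5,45,4)
print();plan([.487,-.111,.016],-5,45,4,np.array(p),target(-5,45))
E
```

```text
([0.29, -0.096, 0.329], [-0.482, -0.005, -0.489])
([0.297, -0.097, 0.322], [-0.482, -0.005, -0.489])
([0.304, -0.098, 0.315], [-0.482, -0.005, -0.489])
([0.311, -0.098, 0.308], [-0.482, -0.005, -0.489])

([0.509, 0.0, 0.509], [0.0, 0.0, 0.0])
([0.509, 0.0, 0.509], [0.0, 0.0, 0.0])
([0.509, 0.0, 0.509], [0.0, 0.0, 0.0])
([0.509, 0.0, 0.509], [0.0, 0.0, 0.0])
```

Call:
play_rows(
  series=[
    [0.4,[0.29,-0.1,0.33],[-0.48,0,-0.49]],
    [0.4,[0.3,-0.1,0.32],[-0.48,0,-0.49]],
    [0.4,[0.3,-0.1,0.32],[-0.48,0,-0.49]],
    [0.4,[0.31,-0.1,0.31],[-0.48,0,-0.49]],
    [0.4,[0.5,0,0.5],[0,0,0]],
    [0.4,[0.5,0,0.5],[0,0,0]],
    [0.4,[0.5,0,0.5],[0,0,0]],
    [0.4,[0.45,0,0.45],[0,0,0]],
  ],
)

```text
t: 8.98
tool_pos: [0.4868, -0.109, 0.0199]
tool_rot: [0.1, 2.361, -0.039]
contact_force: [0.7, 0.2, 0.1]
opening: 0.0345
grip_force: 0.0
```

```bash
python3 - <<'E'
from h import *
o=ctrl.get_obs();print(o['tool_pos'],o['q'],o['contact_force'])
# to contact then diagonal
c=np.array([.573,-.118]);h=lambda f:np.array([np.cos(np.radians(f)),np.sin(np.radians(f))])
p=np.r_[c-.03*h(-5),.014];plan(p,-5,45,4)
w=np.array([.663,-.139])-.045*h(3.7);q=np.r_[w-.025*h(-5),.014];print(w,q);plan(q,-5,45,8,p,target(-5,45))
E
```

```text
[ 0.4868428  -0.10901705  0.01987088] [-0.55358802 -0.38907439  2.5384687   0.89769668  0.41953798 -2.77001648] [0.70175426 0.20610218 0.05382827]
([-0.181, -0.008, 0.22], [0.006, -0.013, 0.003])
([-0.181, -0.008, 0.22], [0.006, -0.013, 0.003])
([-0.18, -0.008, 0.22], [0.006, -0.013, 0.003])
([-0.18, -0.007, 0.221], [0.006, -0.013, 0.003])
[ 0.6180938  -0.14190395] [ 0.59318893 -0.13972506  0.014     ]
([-0.092, -0.05, 0.092], [0.0, 0.0, 0.0])
([-0.092, -0.05, 0.092], [0.0, 0.0, 0.0])
([-0.092, -0.05, 0.092], [0.0, 0.0, 0.0])
([-0.092, -0.05, 0.092], [0.0, 0.0, 0.0])
([-0.092, -0.05, 0.092], [0.0, 0.0, 0.0])
([-0.092, -0.05, 0.092], [0.0, 0.0, 0.0])
([-0.092, -0.05, 0.092], [0.0, 0.0, 0.0])
([-0.092, -0.05, 0.092], [0.0, 0.0, 0.0])
```

Call:
play_rows(
  series=[
    [0.4,[-0.12,0,0.15],[0,0,0]],
    [0.4,[-0.12,0,0.15],[0,0,0]],
    [0.4,[-0.12,0,0.15],[0,0,0]],
    [0.4,[-0.12,-0.01,0.15],[0,0,0]],
    [0.4,[-0.12,-0.01,0.14],[0,0,0]],
    [0.4,[-0.1,-0.01,0.12],[0,0,0]],
  ],
)

```text
t: 9.72
tool_pos: [0.5429, -0.1169, 0.0164]
tool_rot: [0.099, 2.358, -0.043]
contact_force: [-0.1, 0.5, 0.4]
opening: 0.034
grip_force: 0.0
```

```bash
python3 - <<'E'
from h import *
o=ctrl.get_obs();print(o['tool_pos'],o['q'],o['contact_force'])
a=grab('top','t6.png');b=grab('side','s6.png')
cv2.imwrite('pics/c6.png',np.hstack([cv2.resize(a['color'][90:260,200:400],None,fx=2,fy=2,interpolation=2),cv2.resize(b['color'][120:290,190:390],None,fx=2,fy=2,interpolation=2)]))
E
```

```text
[ 0.54289815 -0.11688183  0.01639705] [-0.48790106 -0.18225231  2.39675946  0.99615626  0.33463822 -2.83556234] [-0.05825493  0.53674608  0.39184534]
```

View pics/c6.png

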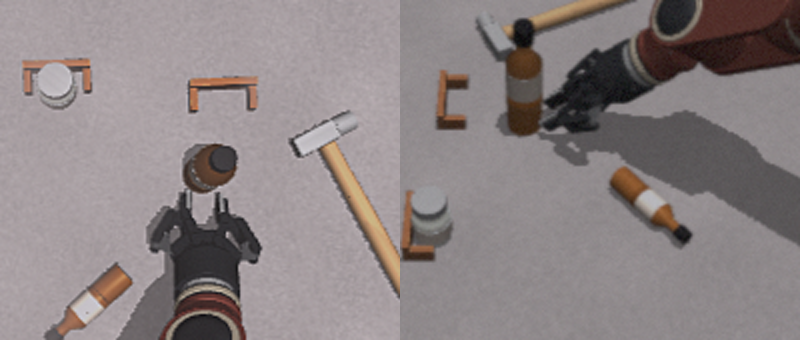

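Tips (crop 202,195) are right behind the bottle (205,180), which is upright. Now the diagonal nudge onto the stall's axis.

Call:
play_rows(
  series=[
    [0.4,[-0.09,-0.05,0.1],[0,0,0]],
    [0.4,[-0.09,-0.05,0.1],[0,0,0]],
    [0.4,[-0.09,-0.05,0.09],[0,0,0]],
    [0.4,[-0.09,-0.05,0.09],[0,0,0]],
    [0.4,[-0.09,-0.05,0.09],[0,0,0]],
    [0.4,[-0.09,-0.05,0.09],[0,0,0]],
    [0.4,[-0.09,-0.05,0.09],[0,0,0]],
    [0.4,[-0.09,-0.05,0.09],[0,0,0]],
  ],
)

```text
t: 10.82
tool_pos: [0.5923, -0.1415, 0.0153]
tool_rot: [0.099, 2.358, -0.043]
contact_force: [-4.1, 1.4, 0.7]
opening: 0.0344
grip_force: 2.0
```

```bash
python3 - <<'E'
from h import *
np.set_printoptions(precision=4,suppress=True)
o=ctrl.get_obs();print(o['tool_pos'],o['q'],o['contact_force'])
a=grab('top','t7.png');b=grab('side','s7.png')
s=b['color'].astype(int); ms=((s[...,2]-s[...,0])>25);ms[:, :218]=0;ms[:,260:]=0;ms[:125]=0;ms[195:]=0
n,l,st,c=cv2.connectedComponentsWithStats(ms.astype(np.uint8));print(st[1:],c[1:])
for P in([.615,-.14],[.618,-.142],[.612,-.136]):print(P,proj(b,[[P[0],P[1]+.022,0],[*P,.125]]).round(1).tolist())
cv2.imwrite('pics/c7.png',np.hstack([cv2.resize(a['color'][100:200,250:350],None,fx=4,fy=4,interpolation=2),cv2.resize(b['color'][110:210,190:290],None,fx=4,fy=4,interpolation=2)]))
E
```

```text
[ 0.5923 -0.1415  0.0153] [-0.4841 -0.032   2.265   1.0388  0.3219 -2.8781] [-4.1069  1.3816  0.6637]
[[228 127  32  24 356]
 [218 157   6   7  34]
 [229 159  17  20 231]
 [218 177   5   7  31]] [[241.6938 139.236 ]
 [220.1471 159.5   ]
 [237.316  168.9827]
 [219.7419 179.8065]]
[0.615, -0.14] [[237.5, 180.1], [236.7, 143.7]]
[0.618, -0.142] [[236.5, 179.5], [235.7, 143.2]]
[0.612, -0.136] [[238.4, 181.2], [237.7, 144.9]]
```

View pics/c7.png

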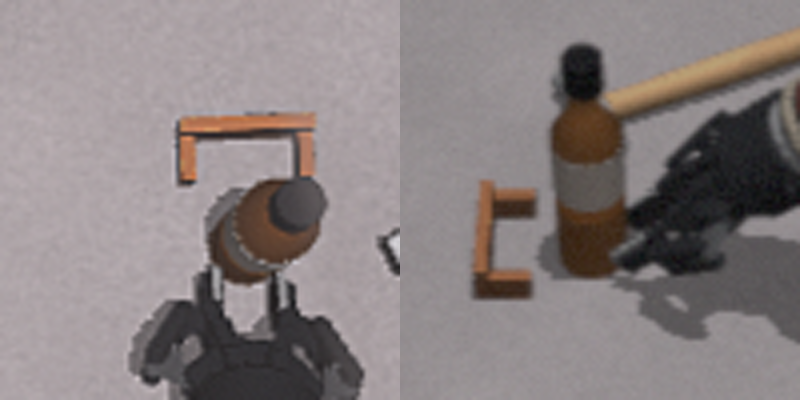

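The bottle is on the stall's axis: body centre at crop (248,245) against stall middle x≈248. Pushing straight in.

Call:
play_rows(
  series=[
    [0.4,[-0.1,0.02,0.1],[0,0,0]],
    [0.4,[-0.1,0.02,0.1],[0,0,0]],
    [0.4,[-0.1,0.02,0.1],[0,0,0]],
    [0.4,[-0.1,0.02,0.1],[0,0,0]],
    [0.4,[-0.1,0.02,0.1],[0,0,0]],
    [0.4,[-0.06,0.01,0.06],[0,0,0]],
  ],
)

```text
t: 11.68
tool_pos: [0.6324, -0.1389, 0.0154]
tool_rot: [0.099, 2.358, -0.043]
contact_force: [-4.5, 0.6, 1.4]
opening: 0.034
grip_force: 2.4
```

Call:
play_rows(
  series=[
    [0.4,[-0.03,0,0.03],[0,0,0]],
    [0.4,[-0.03,0,0.03],[0,0,0]],
  ],
)

```text
t: 11.92
tool_pos: [0.6362, -0.1392, 0.0153]
tool_rot: [0.099, 2.358, -0.042]
contact_force: [-5.0, 0.4, 1.8]
opening: 0.0342
grip_force: 2.5
```

Call:
play_rows(
  series=[
    [0.4,[-0.03,0,0.03],[0,0,0]],
    [0.4,[-0.03,0,0.03],[0,0,0]],
  ],
)

```text
t: 12.18
tool_pos: [0.6404, -0.1397, 0.0153]
tool_rot: [0.099, 2.358, -0.043]
contact_force: [-4.5, 0.4, 2.0]
opening: 0.0342
grip_force: 2.5
```

Call:
play_rows(
  series=[
    [0.4,[-0.02,0,0.02],[0,0,0]],
    [0.4,[0,0,0],[0,0,0]],
  ],
)

```text
t: 12.42
tool_pos: [0.6416, -0.1399, 0.0152]
tool_rot: [0.099, 2.358, -0.043]
contact_force: [-6.5, 0.8, 3.3]
opening: 0.0336
grip_force: 3.5
```

Call:
play_rows(
  series=[
    [0.4,[-0.02,0,0.02],[0,0,0]],
    [0.4,[0,0,0],[0,0,0]],
  ],
)

```text
t: 12.68
tool_pos: [0.6423, -0.1398, 0.0146]
tool_rot: [0.099, 2.359, -0.043]
contact_force: [-13.4, 0.6, 8.2]
opening: 0.0344
grip_force: 7.5
```

```bash
python3 - <<'E'
from h import *
o=ctrl.get_obs();print(o['tool_pos'],o['q'],o['contact_force'])
a=grab('top','t8.png');b=grab('side','s8.png')
cv2.imwrite('pics/c8.png',np.hstack([cv2.resize(a['color'][100:200,250:350],None,fx=4,fy=4,interpolation=2),cv2.resize(b['color'][110:210,190:290],None,fx=4,fy=4,interpolation=2)]))
E
```

```text
[ 0.64225592 -0.13981824  0.01462392] [-0.42975877  0.08004555  2.15139702  0.9933792   0.28700144 -2.7959266 ] [-13.43846925   0.61884407   8.16791577]
```

View pics/c8.png

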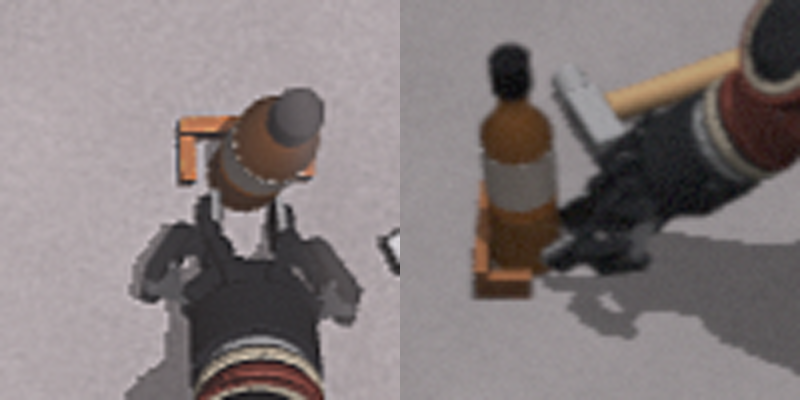

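The bottle stands in the stall against the back board (force rose to 13 N; crop side view 520,200, upright). Withdrawing along the same line.

Call:
play_rows(
  series=[
    [0.4,[0.05,0,-0.05],[0,0,0]],
    [0.4,[0.1,0,-0.1],[0,0,0]],
    [0.4,[0.2,0,-0.2],[0,0,0]],
    [0.4,[0.25,0,-0.25],[0,0,0]],
    [0.4,[0.25,0,-0.25],[0,0,0]],
    [0.4,[0,0,-0.5],[0,0,0]],
    [0.4,[0,0,-0.5],[0,0,0]],
    [0.4,[0,0,0],[0,0,0]],
  ],
)

```text
t: 13.78
tool_pos: [0.5479, -0.1322, 0.0523]
tool_rot: [0.099, 2.355, -0.045]
contact_force: [-0.4, -0.7, -0.5]
opening: 0.034
grip_force: 0.0
```

```bash
python3 - <<'E'
from h import *
o=ctrl.get_obs();print(o['tool_pos'],o['contact_force'])
a=grab('top','t9.png');b=grab('side','s9.png')
for P in([.663,-.139],[.668,-.139],[.658,-.139]):print(P,(4*(proj(b,[[P[0],P[1]+.022,0],[*P,.192]])-[190,110])+[400,0]).round(0).tolist(),(4*(proj(a,[[*P,0],[*P,.192]])-[250,100])).round(0).tolist())
cv2.imwrite('pics/c9.png',np.hstack([cv2.resize(a['color'][100:200,250:350],None,fx=4,fy=4,interpolation=2),cv2.resize(b['color'][110:210,190:290],None,fx=4,fy=4,interpolation=2)]))
E
```

```text
[ 0.54785824 -0.13218001  0.05234224] [-0.44801753 -0.65849499 -0.54037349]
[0.663, -0.139] [[523.0, 278.0], [509.0, 59.0]] [[239.0, 175.0], [295.0, 111.0]]
[0.668, -0.139] [[516.0, 278.0], [501.0, 59.0]] [[240.0, 167.0], [295.0, 101.0]]
[0.658, -0.139] [[530.0, 279.0], [517.0, 60.0]] [[239.0, 182.0], [295.0, 120.0]]
```

View pics/c9.png

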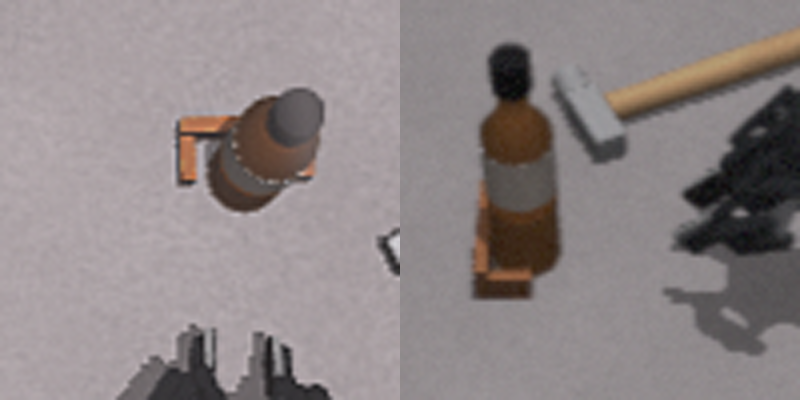

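The hand is clear. The bottle is upright with its cap at (510,58), against a predicted (509,59) for the parked pose, so I'm handing in.

```bash
python3 -c "
from h import *
print(ctrl.finish_job())"
```

```text
the job is handed in; nothing more can be done
None
```

The large amber bottle stands upright against the back board of the empty stall, and the hand is clear. I handed the job in but got no verdict back. On the way, the hand knocked over the small look-alike bottle, which is still lying on the bench, and joint 4 ran to its limit (read −1.024 against the listed −1.02) at the end of the first push.

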